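# Check the catch on a bead case and hold its lid open

### The arm

A 6-joint arm with a two-finger parallel gripper is mounted at the origin on the work surface. World frame = base frame: x ahead of the robot, y to its left, z up, the work surface at z = 0. Lengths are in m, angles in rad, forces in N, time in s.
With the tool pointing down it reaches from about 0.375 to 0.925 m from the base axis. Payload 5.7 kg.
Tool frame: the origin (TCP) lies midway between the tips of the shut fingers; the grasp point (between the pads) lies 19 mm behind it; z points along the fingers, y is the line along which they close (so a half turn about z gives the same grasp; the last joint's range is limited). The gripper opens to 85 mm and grips with 20 to 120 N. Pads are 22 mm wide; open, the fingers measure 114 mm over their backs; the gripper's body (76 mm by 85 mm) begins 54 mm behind the grasp point. The pads swing forward as they close: fully open they stand 13 mm farther back than shut.
Start: joints at [-1.43, 0.359, 1.51, -0, 1.272, -0.115], TCP at [0.152, -0.58, 0.231] pointing down, gripper open.
Joint ranges: [-2.97, 2.97], [-1.01, 2.36], [0.21, 2.38], [-0.96, 4.11], [0.2, 2.71], [-2.98, 2.98]. Speed limits (rad/s): [2.39, 2.39, 3.14, 3.14, 3.14, 3.14].

### API

Orientations are given as a 3x3 rotation matrix whose columns are the frame's x, y, z axes.
In Python, from workcell import telemetry, viewer, workorder gives the robot as it stands.
- The arm moves only by the tool apply_moves, never from a script. Its argument "moves" is a list of rows, each a list of 7 numbers: the opening in per cent of the stroke, from 0 (shut) to 100 (fully open), then the shift along the tool's x, y, z in cm, then the turn, a rotation vector about the tool's x, y, z in rad. A call has 1 to 8 rows; each row is the pose to reach, as a shift and turn from the pose commanded when the call began, along the tool's axes at that moment; what a row does not reach only later rows make up. A row lasts 1/8 s, in which the tool goes at most 62.5 mm and 10.7 degrees, less where a joint would pass 70% of its speed; a pose out of reach is approached as far as the arm can. A call with a gripper value outside its range is refused whole. The fingers move at their own pace and stop on an object; "newtons" is the grip in N (left out, the last holds). Time passes only in rows, so rows that repeat a pose let the fingers close. It gives the time, the measured TCP pose, the force, the opening and the grip force at its end, in the units of the state.
- telemetry.state(): the state, without advancing time (a new reading comes with each control period).
- viewer.snapshot(name): name is "side" or "top"; returns a dict with "pixels" (400x640x3 uint8, red, green, blue), "z_map" (400x640 float32, m along the optical axis (not along the pixel's ray), 0 where there is no reading), "K" (3x3 intrinsics, pixels), "rvec" (rotation vector, rad) and "tvec" (3), from world to camera coordinates, as OpenCV has them. Camera axes: x right, y down, z forward; pixel columns grow to the right and rows downward; lengths in m; the calibration is good to about 2 mm. A picture is of the moment at which its call begins.
- workorder.close_job(): hands the job in; it is judged then, once.
The state is a dict: "t": time; "qpos": joint angles; "qd": joint speeds; "joint_torque": joint torques, N m; "tcp_pos": TCP position; "ee_rot": TCP orientation; "wrist_force": force on the tool from outside, world axes, zero at the start; "moment": the same for the moment, N m; "opening": opening from 0.0 (shut) to 1.0 (fully open); "finger_force": force on a finger pad.
Only numpy, scipy, OpenCV 4.12 (cv2) and the standard library are available. Lean on these libraries where they do the work, as an engineer would, in place of code of your own. Each camera call takes 0.05 s, during which the arm holds its last target. There are 200 camera calls.

### The job

Before touching the red catch, tug up on the blue handle of the bead case's lid to learn whether the catch is holding it. If it is held, slide the red catch away from the handle to free it; then swing the lid up by its handle to about 60 degrees and finish while still holding it open there by the handle. Leave the jar, the dish and the pliers where they are.

Things in the scene. Friction and masses are not known exactly. Their poses are not given: they have to be found in the camera images.
- case: White open-topped bead case fixed to the bench, 180 (x) x 240 (y) x 70 mm high, beads in compartments. Origin: centre of its underside. Its -x side is the front, facing the robot, turned by up to 0.35 rad. On the front, left of the lid handle (case +y), a dark steel catch guide: y 55 to 130 mm, reaching 26 mm out, top 80 mm above the bench.
- lid_handle: Blue round bar handle of the lid, 11 mm thick, 72 mm long, parallel to the case's y, 42 mm out from the lid's front edge between two end arms (72 mm clear, 34 mm clear behind the bar). Origin: middle of the bar; with the lid shut at (-134, -52, +75) mm in the case frame. Pinch it from above, fingers before and behind; it turns freely on its own axis, so fingers can stay vertical.
- lid (a joint): Opening angle of the lid (black frame, clear pane, 184 x 244 x 8 mm, top at 79 mm): 0 shut, grows as the front rises, stop 1.35 rad. Falls shut if let go; 1 to 3 N at the handle lifts it. Held by the catch it rises only about 0.03 rad (7 mm at the handle) and stops hard (if only just held, a hard pull may slip it free); otherwise it swings freely.
- catch_thumb (a point): Middle of the catch's red thumb piece, 12 (case x) x 16 mm (case y), 80 to 109 mm above the bench; the point is 94 mm up, at x -103, y +78 to +86 mm in the case frame at the start. Slides along case +y, away from the handle, to its stop at y +100 mm, where the lid is surely free; takes about 2 N, stays where left. Where it stands does not tell if it holds.
- lid_hinge (a point): Middle of the lid's hinge line, which runs along the case's y on its far edge, at (+90, 0, +71) mm in the case frame. With the lid shut the handle bar lies 224 mm in front of the line and 4 mm above it.
- keeper_housing (a point): Centre of the dark steel housing on the lid's front, 25 x 54 x 36 mm, between handle and catch guide, top at 79 mm. The catch's tongue enters it unseen.
- jar: Bystander: glass jar with brass cap, 68 mm across, 95 mm tall, standing to the left of the case. Origin: centre of its underside.
- dish: Bystander: white ceramic cup-shaped dish, 80 mm across, 45 mm tall, standing to the right of the case. Origin: centre of its underside.
- pliers: Bystander: small pliers with black grips, about 125 x 60 x 12 mm, lying flat on the bench in front and left of the case. Origin: under the pivot; jaws along +x.

How it is judged:
On the way:
1. the lid is tugged up by its handle (at least 0.015 rad) before the catch has been slid (less than 4 mm) (value of joint lid above 0.015 rad and contact force between the fingers and lid_handle above 0.5 N and distance of catch_thumb from where it was at the start of the episode below 0.004 m), for 0.1 s.
At the end, for the whole second after the job is handed in: The lid stands open between 0.85 and 1.25 rad (49 to 71 degrees), still (under 0.15 rad/s), carried by the fingers on its handle (over 0.4 N); jar, dish and pliers within 30 mm of their starts (value of joint lid between 0.85 and 1.25 rad and contact force between the fingers and lid_handle above 0.4 N and not (velocity of joint lid above 0.15 rad/s) and velocity of joint lid above -0.15 rad/s and distance of each of jar, dish, pliers from where it was at the start of the episode below 0.03 m); the arm keeps its last pose, push and grip.
It fails at once if a bystander is knocked over or moved by more than 40 mm (distance of any of jar, dish, pliers from where it was at the start of the episode above 0.04 m or angle between any of jar, dish's own z axis and vertical above 0.6 rad).
It also fails if it takes over 50 s, if anything falls off the work surface, if the arm or the gripper's body presses on something with over 40 N, if the wrist force passes 120 N, or if a joint passes its speed limit or range.

## Working session

There is one attempt and no reset: what is moved stays moved. The work goes in short steps, Python scripts to look and compute and a tool call to move; the robot and the scene stay as the last step left them, time stands still between calls to the robot, and variables do not carry over. Pictures are saved under pics/ and viewed, at most 10 in all, crops included, and the job is handed in when it is done.

Besides the shell and the picture viewer there is one more tool, called after "Emit:" as name(argument=value, ...), one argument or row to a line, values as JSON. apply_moves: Moves the arm, as the interface text tells. Its arguments: {"type":"object","properties":{"moves":{"type":"array","items":{"type":"array","items":{"type":"number"}}},"newtons":{"type":"number"}},"required":["moves"]}

```bash
mkdir -p pics; cat > h.py <<'E'
import numpy as np, cv2
from workcell import telemetry, viewer, workorder
def snap(n,f=None):
    s=viewer.snapshot(n)
    if f: cv2.imwrite('pics/'+f,s['pixels'][:,:,::-1])
    return s
def pts(s,mask):
    v,u=np.nonzero(mask&(s['z_map']>0)); z=s['z_map'][v,u]
    c=np.linalg.inv(s['K'])@np.vstack([u,v,np.ones(len(u))])*z
    R=cv2.Rodrigues(np.array(s['rvec'],float))[0]
    return (R.T@(c-np.array(s['tvec'],float).reshape(3,1))).T,u,v
def hsv(s): return cv2.cvtColor(s['pixels'],cv2.COLOR_RGB2HSV)
def red(s):
    h=hsv(s); return ((h[...,0]<8)|(h[...,0]>172))&(h[...,1]>150)&(h[...,2]>70)
def blue(s):
    h=hsv(s); return (h[...,0]>100)&(h[...,0]<128)&(h[...,1]>130)&(h[...,2]>60)
E
python3 - <<'E'
from h import *
for n in('top','side'):
    s=snap(n,n+'0.png')
    for c,m in(('red',red(s)),('blue',blue(s))):
        k,l,st,ce=cv2.connectedComponentsWithStats(m.astype('uint8'))
        for i in range(1,k):
            if st[i,4]>25:
                p,u,v=pts(s,l==i)
                if len(p): print(n,c,st[i],np.median(p,0).round(4),p.min(0).round(3),p.max(0).round(3))
E
```

```text
top red [112 132  18  22 229] [0.7398 0.5263 0.0246] [0.714 0.505 0.017] [0.768 0.55  0.032]
top red [307 221   8   8  44] [0.5343 0.0346 0.1075] [0.527 0.027 0.104] [0.544 0.044 0.113]
top red [ 32 397  12   3  27] [0.0988 0.7049 0.0146] [0.093 0.696 0.002] [0.1   0.718 0.025]
top blue [144 116  17  22 214] [0.7828 0.4475 0.0249] [0.757 0.426 0.018] [0.812 0.469 0.031]
top blue [585 235  13   4  38] [ 0.5161 -0.6229  0.131 ] [ 0.512 -0.639  0.126] [ 0.52  -0.607  0.137]
top blue [344 250  28  12 108] [ 0.4616 -0.0798  0.079 ] [ 0.45  -0.113  0.072] [ 0.476 -0.047  0.084]
top blue [591 319  14   5  46] [ 0.3136 -0.6601  0.0847] [ 0.309 -0.675  0.077] [ 0.319 -0.645  0.089]
side red [460  39  17   4  29] [ 0.5889 -0.7754  0.1179] [ 0.563 -0.782  0.116] [ 0.614 -0.764  0.121]
side red [508  58  18   7  40] [ 0.434  -0.8311  0.0722] [ 0.407 -0.844  0.068] [ 0.461 -0.82   0.074]
side red [338 189  12  16 137] [0.5312 0.0396 0.1009] [0.525 0.015 0.075] [0.56  0.047 0.11 ]
side red [ 36 346  43  23 709] [0.7381 0.5313 0.0251] [0.711 0.506 0.004] [0.783 0.555 0.029]
side blue [480  40   6  
[... 202 characters left out ...]
   8  10  40] [ 0.2977 -0.7874  0.0823] [ 0.293 -0.811  0.066] [ 0.303 -0.779  0.088]
side blue [550  85   8  10  39] [ 0.2978 -0.788   0.0356] [ 0.292 -0.812  0.02 ] [ 0.303 -0.779  0.042]
side blue [463  87   6  10  32] [ 0.5135 -0.6117  0.0367] [ 0.508 -0.64   0.022] [ 0.519 -0.606  0.042]
side blue [540  88   9  11  49] [ 0.312  -0.6477  0.0822] [ 0.307 -0.674  0.066] [ 0.318 -0.643  0.088]
side blue [534 103   8  10  43] [ 0.3119 -0.6492  0.0364] [ 0.307 -0.67   0.021] [ 0.317 -0.641  0.041]
side blue [389 178  28  17 152] [ 0.4595 -0.0773  0.0788] [ 0.445 -0.197 -0.002] [ 0.498 -0.042  0.083]
side blue [ 70 296  38  20 529] [0.7806 0.4531 0.025 ] [0.753 0.428 0.005] [0.824 0.474 0.028]
```

View pics/top0.png

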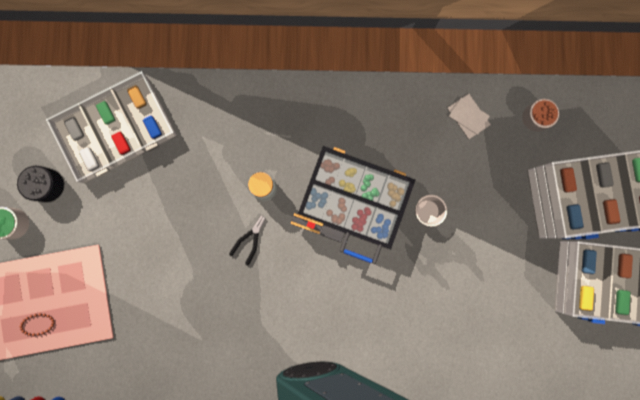

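View pics/side0.png

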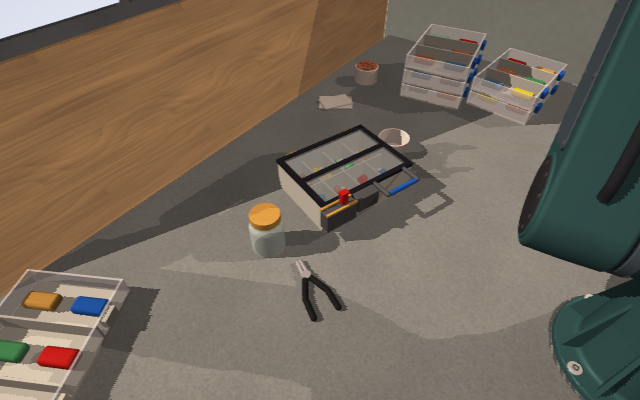

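The top view shows the handle at (358,255), the catch at (311,225), the jar at (260,184), the dish at (431,210) and the pliers at (250,240). The side view agrees. The handle-to-catch distance is 136 mm against 137 mm expected, and the yaw comes out at about -0.335.

```bash
cat >> h.py <<'E'
from scipy.spatial.transform import Rotation as Ro
YAW=-0.335; H0=np.array([.461,-.079]); 
cx=np.array([np.cos(YAW),np.sin(YAW)]); cy=np.array([-cx[1],cx[0]])
O=H0+.134*cx+.052*cy
def C(x,y,z): return np.r_[O+x*cx+y*cy,z]
def goal(p,turn=True):
    s=telemetry.state(); R=np.array(s['ee_rot']); d=R.T@(np.array(p)-s['tcp_pos'])*100
    y=np.r_[cx,0]
    if R[:,1]@y<0: y=-y
    z=np.array([0,0,-1.]); T=np.c_[np.cross(y,z),y,z]
    print('cm',d.round(2),'rot',Ro.from_matrix(R.T@T).as_rotvec().round(3))
E
python3 - <<'E'
from h import *
s=telemetry.state(); print(np.round(s['ee_rot'],3),s['tcp_pos'],s['t'],s['wrist_force'])
print('O',O, C(-.103,.082,0))
goal(C(-.136,-.052,.2)); goal(C(-.136,-.052,.056))
for n in ('top','side'):
    S=snap(n)
    p,u,v=pts(S,blue(S)); k=(np.linalg.norm(p[:,:2]-H0,axis=1)<.06)&(p[:,2]>.06)
    q=p[k]; w=np.linalg.svd(q[:,:2]-q[:,:2].mean(0))[2][0]; print(n,q.mean(0),np.arctan(-w[0]/w[1]),np.ptp(q@np.r_[cy,0]))
E
```

```text
[[ 0.967  0.253 -0.   ]
 [ 0.253 -0.967  0.002]
 [ 0.    -0.002 -1.   ]] [ 0.15169717 -0.57986943  0.23053893] 0.1 [ 0.31484282  0.63891521 -0.88576851]
O [ 0.60464698 -0.07394573] [0.53433179 0.03735914 0.        ]
cm [ 42.43 -40.74   3.13] rot [-0.001 -0.001 -0.98 ]
cm [ 42.43 -40.71  17.53] rot [-0.001 -0.001 -0.98 ]
top [ 0.46224226 -0.08000638  0.07833731] -0.3407120133139316 0.07052067309940518
side [ 0.45877951 -0.07701661  0.07838463] -0.33417992825530973 0.07711897736403589
```

Emit:
apply_moves(
  moves=[
    [42,5.3,-5.1,0.5,0,0,-0.13],
    [42,10.6,-10.2,1,0,0,-0.26],
    [42,15.9,-15.3,1.5,0,0,-0.39],
    [42,21.2,-20.4,2,0,0,-0.52],
    [42,26.5,-25.5,2.5,0,0,-0.65],
    [42,31.8,-30.6,3,0,0,-0.78],
    [42,37.1,-35.7,3,0,0,-0.91],
    [42,42.4,-40.7,3,0,0,-0.98],
  ],
  newtons=40,
)

```text
t: 1.2
tcp_pos: [0.4132, -0.153, 0.2028]
ee_rot: [[0.326, 0.945, 0.0], [0.945, -0.326, -0.0], [-0.0, 0.0, -1.0]]
wrist_force: [1.0, 0.5, -0.2]
opening: 0.418
finger_force: 0.0
```

Emit:
apply_moves(
  moves=[
    [42,0,0,0,0,0,0],
    [42,0,0,0,0,0,0],
  ],
)

```text
t: 1.45
tcp_pos: [0.4123, -0.1549, 0.2027]
ee_rot: [[0.328, 0.945, -0.0], [0.945, -0.328, -0.0], [-0.0, -0.0, -1.0]]
wrist_force: [0.1, -0.6, -0.4]
opening: 0.419
finger_force: 0.0
```

```bash
python3 - <<'E'
from h import *
s=telemetry.state(); print(s['tcp_pos'],s['t'],s['opening'],s['wrist_force'])
goal(C(-.136,-.052,.056))
E
```

```text
[ 0.41225972 -0.15486001  0.20274146] 1.45 0.41861326903812623 [ 0.05824116 -0.61290232 -0.35697764]
cm [ 8.77  1.92 14.67] rot [-0.     0.     0.001]
```

Emit:
apply_moves(
  moves=[
    [42,4.4,1,2,0,0,0],
    [42,8.8,1.9,4,0,0,0],
    [42,8.8,1.9,7,0,0,0],
    [42,8.8,1.9,8.5,0,0,0],
    [42,8.8,1.9,8.5,0,0,0],
  ],
)

```text
t: 2.08
tcp_pos: [0.4579, -0.0794, 0.1168]
ee_rot: [[0.332, 0.943, -0.003], [0.943, -0.332, 0.001], [-0.0, -0.003, -1.0]]
wrist_force: [0.3, 0.8, 0.0]
opening: 0.419
finger_force: 0.0
```

```bash
python3 - <<'E'
from h import *
goal(C(-.136,-.052,.056))
a=snap('top')['pixels'][200:290,290:420]; b=snap('side')['pixels'][90:240,310:470]
im=np.hstack([cv2.resize(a,(400,277)),cv2.resize(b,(295,277))]); cv2.imwrite('pics/c1.png',im[:,:,::-1])
E
```

```text
cm [0.14 0.09 6.08] rot [-0.003  0.    -0.003]
```

View pics/c1.png

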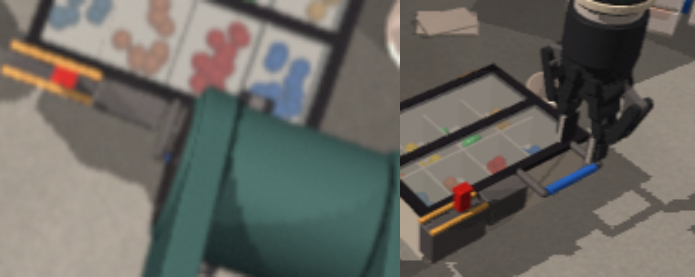

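In the side crop the fingers stand above the bar, at about (580,130), one before and one behind it. I'll lower them.

Emit:
apply_moves(
  moves=[
    [42,0.1,0,2,0,0,0],
    [42,0.1,0,3.5,0,0,0],
    [42,0.1,0,5,0,0,0],
    [42,0.1,0,6,0,0,0],
    [42,0.1,0,6,0,0,0],
  ],
)

```text
t: 2.8
tcp_pos: [0.4596, -0.0774, 0.0578]
ee_rot: [[0.329, 0.944, -0.0], [0.944, -0.329, 0.0], [0.0, -0.0, -1.0]]
wrist_force: [0.8, 0.5, 0.1]
opening: 0.422
finger_force: 0.0
```

Emit:
apply_moves(
  moves=[
    [20,0,0,0,0,0,0],
    [5,0,0,0,0,0,0],
    [0,0,0,0,0,0,0],
    [0,0,0,0,0,0,0],
    [0,0,0,0,0,0,0],
    [0,0,0,0,0,0,0],
  ],
  newtons=40,
)

```text
t: 3.55
tcp_pos: [0.4616, -0.0777, 0.0586]
ee_rot: [[0.329, 0.944, 0.004], [0.944, -0.329, -0.001], [-0.0, 0.004, -1.0]]
wrist_force: [4.3, -3.5, 2.7]
opening: 0.109
finger_force: 39.3
```

The bar is gripped. Next is a gentle tug upward.

Emit:
apply_moves(
  moves=[
    [0,0,0,-0.2,0,0,0],
    [0,0,0,-0.4,0,0,0],
    [0,0,0,-0.5,0,0,0],
    [0,0,0,-0.6,0,0,0],
    [0,0,0,-0.6,0,0,0],
  ],
)

```text
t: 4.18
tcp_pos: [0.4618, -0.0778, 0.0643]
ee_rot: [[0.329, 0.944, 0.004], [0.944, -0.329, -0.001], [0.0, 0.004, -1.0]]
wrist_force: [5.3, -3.2, -3.7]
opening: 0.109
finger_force: 39.0
```

Emit:
apply_moves(
  moves=[
    [0,0,0,-0.2,0,0,0],
    [0,0,0,-0.4,0,0,0],
    [0,0,0,-0.4,0,0,0],
  ],
)

```text
t: 4.55
tcp_pos: [0.4619, -0.0778, 0.0676]
ee_rot: [[0.329, 0.944, 0.004], [0.944, -0.329, -0.001], [0.0, 0.004, -1.0]]
wrist_force: [8.8, -3.4, -14.9]
opening: 0.113
finger_force: 39.0
```

The force jumped from 4 to 15 N at about 7–9 mm, a hard stop, so the catch is holding the lid. I'll lower it, let go and work the catch.

Emit:
apply_moves(
  moves=[
    [0,0,0,0.5,0,0,0],
    [0,0,0,0.9,0,0,0],
    [0,0,0,0.9,0,0,0],
    [42,0,0,0.9,0,0,0],
    [42,0,0,0.9,0,0,0],
    [42,0,0,0.9,0,0,0],
    [42,0,0,0.9,0,0,0],
  ],
)

```text
t: 5.42
tcp_pos: [0.4592, -0.0768, 0.0587]
ee_rot: [[0.329, 0.944, -0.001], [0.944, -0.329, 0.0], [0.0, -0.001, -1.0]]
wrist_force: [-0.1, -0.1, -0.4]
opening: 0.42
finger_force: 0.0
```

Emit:
apply_moves(
  moves=[
    [42,0,0,-2,0,0,0],
    [42,0,0,-5,0,0,0],
    [0,0,0,-8,0,0,0],
    [0,0,0,-8,0,0,0],
    [0,0,0,-8,0,0,0],
  ],
)

```text
t: 6.05
tcp_pos: [0.4591, -0.0768, 0.1384]
ee_rot: [[0.329, 0.944, -0.001], [0.944, -0.329, 0.0], [0.0, -0.001, -1.0]]
wrist_force: [0.2, 0.3, -0.2]
opening: 0.002
finger_force: 0.0
```

```bash
python3 - <<'E'
from h import *
for n in('top','side'):
    s=snap(n)
    for c,m in(('r',red(s)),('b',blue(s))):
        p,u,v=pts(s,m); k=(np.linalg.norm(p[:,:2]-(H0+C(-.103,.082,0)[:2])/2,axis=1)<.15)&(p[:,2]>.06)
        if k.sum(): q=p[k]; d=q[:,:2]-O; print(n,c,k.sum(),np.median(q,0).round(4),'case',np.median(d@cx).round(4),np.median(d@cy).round(4),(d@cy).min().round(3),(d@cy).max().round(3))
print(telemetry.state()['tcp_pos'],telemetry.state()['opening'])
goal(C(-.103,.045,.16));goal(C(-.103,.045,.089)); goal(C(-.103,.085,.089))
E
```

```text
top r 41 [0.5343 0.0346 0.1078] case -0.1013 0.0801 0.072 0.089
side r 137 [0.5314 0.0399 0.1014] case -0.1066 0.0834 0.07 0.09
side b 147 [ 0.4589 -0.077   0.0786] case -0.1372 -0.0505 -0.091 -0.014
[ 0.45866122 -0.07668773  0.13779538] 0.0006487803390711025
cm [ 9.56  3.39 -2.23] rot [-0.002 -0.    -0.   ]
cm [9.56 3.41 4.87] rot [-0.002 -0.    -0.   ]
cm [13.56  3.41  4.87] rot [-0.002 -0.    -0.   ]
```

Emit:
apply_moves(
  moves=[
    [0,4.8,1.7,0,0,0,0],
    [0,9.5,3.4,0,0,0,0],
    [0,9.5,3.4,2,0,0,0],
    [0,9.5,3.4,4,0,0,0],
    [0,9.5,3.4,4.8,0,0,0],
    [0,9.5,3.4,4.8,0,0,0],
  ],
)

```text
t: 6.9
tcp_pos: [0.5221, 0.0015, 0.0899]
ee_rot: [[0.329, 0.944, -0.002], [0.944, -0.329, 0.0], [-0.0, -0.002, -1.0]]
wrist_force: [-0.3, 0.3, 0.9]
opening: -0.002
finger_force: 0.0
```

Emit:
apply_moves(
  moves=[
    [0,1,0,0,0,0,0],
    [0,1.6,0,0,0,0,0],
    [0,2.2,0,0,0,0,0],
    [0,2.7,0,0,0,0,0],
    [0,3.2,0,0,0,0,0],
    [0,3.5,0,0,0,0,0],
  ],
)

```text
t: 7.65
tcp_pos: [0.5346, 0.0346, 0.0909]
ee_rot: [[0.328, 0.945, -0.0], [0.945, -0.328, -0.001], [-0.001, 0.0, -1.0]]
wrist_force: [-2.4, -10.8, 3.9]
opening: 0.0
finger_force: 5.7
```

Emit:
apply_moves(
  moves=[
    [0,0.3,0,0,0,0,0],
    [0,0.4,0,0,0,0,0],
    [0,0.4,0,0,0,0,0],
  ],
)

```text
t: 8.02
tcp_pos: [0.5346, 0.0347, 0.091]
ee_rot: [[0.327, 0.945, -0.003], [0.945, -0.327, -0.006], [-0.007, -0.0, -1.0]]
wrist_force: [-4.7, -17.9, 5.5]
opening: 0.003
finger_force: 9.2
```

Emit:
apply_moves(
  moves=[
    [0,-1.5,0,-0.5,0,0,0],
    [0,-3,0,-5,0,0,0],
    [0,-6,-1.5,-7,0,0,0],
    [42,-11,-3.2,-7,0,0,0],
    [42,-13.4,-3.2,-7,0,0,0],
    [42,-13.4,-3.2,-7,0,0,0],
    [42,-13.4,-3.2,-7,0,0,0],
  ],
)

```text
t: 8.9
tcp_pos: [0.4618, -0.0772, 0.1608]
ee_rot: [[0.329, 0.944, 0.0], [0.944, -0.329, 0.001], [0.001, 0.0, -1.0]]
wrist_force: [0.8, -0.0, 0.3]
opening: 0.419
finger_force: 0.0
```

```bash
python3 - <<'E'
from h import *
for n in('top','side'):
    s=snap(n)
    for c,m in(('r',red(s)),('b',blue(s))):
        p,u,v=pts(s,m); k=(np.linalg.norm(p[:,:2]-(H0+C(-.103,.082,0)[:2])/2,axis=1)<.15)&(p[:,2]>.06)
        if k.sum(): q=p[k]; d=q[:,:2]-O; print(n,c,k.sum(),np.median(q,0).round(4),'case',np.median(d@cx).round(4),np.median(d@cy).round(4))
print(telemetry.state()['tcp_pos'],telemetry.state()['opening'])
goal([.4596,-.0774,.0578])
E
```

```text
top r 41 [0.5412 0.0535 0.1082] case -0.1017 0.0988
top b 2 [ 0.4742 -0.0469  0.077 ] case -0.1321 -0.0173
side r 140 [0.5376 0.0569 0.101 ] case -0.1068 0.1009
side b 146 [ 0.4588 -0.0765  0.0788] case -0.1373 -0.0501
[ 0.46190692 -0.0768595   0.16072903] 0.42094994003998254
cm [-0.13 -0.2  10.29] rot [-0.    -0.001  0.001]
```

The catch measures y ≈ 100 mm, which is its stop. I'll grip the handle again.

Emit:
apply_moves(
  moves=[
    [42,-0.1,-0.2,3,0,0,0],
    [42,-0.1,-0.2,6,0,0,0],
    [42,-0.1,-0.2,8.5,0,0,0],
    [42,-0.1,-0.2,10.3,0,0,0],
    [42,-0.1,-0.2,10.3,0,0,0],
  ],
)

```text
t: 9.62
tcp_pos: [0.4585, -0.0768, 0.0566]
ee_rot: [[0.328, 0.945, -0.003], [0.945, -0.328, 0.001], [0.0, -0.003, -1.0]]
wrist_force: [-0.3, 0.6, -0.3]
opening: 0.42
finger_force: 0.0
```

Emit:
apply_moves(
  moves=[
    [20,0,0,0,0,0,0],
    [0,0,0,0,0,0,0],
    [0,0,0,0,0,0,0],
    [0,0,0,0,0,0,0],
    [0,0,0,0,0,0,0],
  ],
  newtons=40,
)

```text
t: 10.25
tcp_pos: [0.4615, -0.0783, 0.0587]
ee_rot: [[0.329, 0.944, 0.004], [0.944, -0.329, -0.001], [0.001, 0.004, -1.0]]
wrist_force: [5.4, 1.8, -0.7]
opening: 0.113
finger_force: 39.1
```

Emit:
apply_moves(
  moves=[
    [0,0,0,-0.4,0,0,0],
    [0,0,0,-0.8,0,0,0],
    [0,0,0,-1.2,0,0,0],
    [0,0,0,-1.5,0,0,0],
    [0,0,0,-1.5,0,0,0],
  ],
)

```text
t: 10.88
tcp_pos: [0.4622, -0.0785, 0.074]
ee_rot: [[0.329, 0.944, 0.006], [0.944, -0.329, -0.001], [0.001, 0.006, -1.0]]
wrist_force: [6.2, 1.1, -3.0]
opening: 0.115
finger_force: 39.0
```

```bash
python3 - <<'E'
from h import *
# arc offsets from shut: tool y = case x, tool z = down
for a in np.arange(.067,1.06,.0667):
    f=lambda a:(-(np.cos(a)*.224+np.sin(a)*.004)+.224, np.sin(a)*.224+np.cos(a)*.004-.004)
    print(round(a,3),np.round(np.array(f(a))*100,1))
E
```

```text
0.067 [0.  1.5]
0.134 [0.1 3. ]
0.2 [0.4 4.5]
0.267 [0.7 5.9]
0.334 [1.1 7.3]
0.4 [1.6 8.7]
0.467 [ 2.2 10. ]
0.534 [ 2.9 11.3]
0.601 [ 3.7 12.6]
0.667 [ 4.6 13.8]
0.734 [ 5.5 14.9]
0.801 [ 6.5 16. ]
0.867 [ 7.6 16.9]
0.934 [ 8.8 17.8]
1.001 [10.  18.7]
```

The force is only 3 N at 15 mm of lift, so the lid is free. I'll follow the arc.

Emit:
apply_moves(
  moves=[
    [0,0,0.3,-1.5,0,0,0],
    [0,0,0.6,-3.0,0,0,0],
    [0,0,0.9,-4.4,0,0,0],
    [0,0,1.3,-5.8,0,0,0],
    [0,0,1.8,-7.2,0,0,0],
    [0,0,2.4,-8.5,0,0,0],
    [0,0,2.4,-8.5,0,0,0],
  ],
)

```text
t: 11.75
tcp_pos: [0.486, -0.0869, 0.1596]
ee_rot: [[0.329, 0.944, 0.008], [0.944, -0.329, -0.002], [0.001, 0.008, -1.0]]
wrist_force: [9.8, -1.5, -8.5]
opening: 0.11
finger_force: 39.3
```

```bash
python3 - <<'E'
from h import *
s=telemetry.state();print(s['tcp_pos'],s['wrist_force'],s['moment'],s['finger_force'])
a=snap('top')['pixels'][120:300,220:480]; b=snap('side')['pixels'][60:270,220:480]
im=np.hstack([cv2.resize(a,(400,277)),cv2.resize(b,(343,277))]); cv2.imwrite('pics/c2.png',im[:,:,::-1])
E
```

```text
[ 0.48596828 -0.08685636  0.1596128 ] [ 9.80968988 -1.4975011  -8.49748751] [-0.15446012 -1.61244857 -0.0106879 ] 39.261746406555176
```

View pics/c2.png

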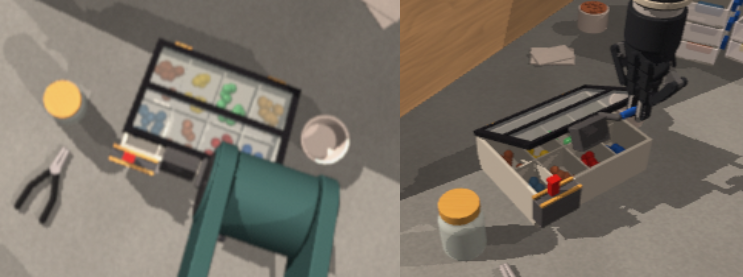

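The side view shows the lid rising with the bar in the fingers, at about (630,112), and the bystanders untouched. The force points toward the hinge, so I'll shift slightly that way.

Emit:
apply_moves(
  moves=[
    [0,0,1.0,-1.2,0,0,0],
    [0,0,1.9,-2.4,0,0,0],
    [0,0,2.8,-3.6,0,0,0],
    [0,0,3.7,-4.7,0,0,0],
    [0,0,4.7,-5.8,0,0,0],
    [0,0,5.8,-6.7,0,0,0],
    [0,0,5.8,-6.7,0,0,0],
  ],
)

```text
t: 12.72
tcp_pos: [0.5373, -0.105, 0.2265]
ee_rot: [[0.329, 0.944, -0.0], [0.944, -0.329, 0.0], [0.0, -0.0, -1.0]]
wrist_force: [-6.0, 3.9, 5.6]
opening: 0.114
finger_force: 41.0
```

Emit:
apply_moves(
  moves=[
    [0,0,0.9,-1.0,0,0,0],
    [0,0,2.1,-1.9,0,0,0],
    [0,0,3.0,-2.5,0,0,0],
    [0,0,3.0,-2.5,0,0,0],
    [0,0,3.0,-2.5,0,0,0],
  ],
)

```text
t: 13.35
tcp_pos: [0.5676, -0.1157, 0.2493]
ee_rot: [[0.329, 0.944, 0.003], [0.944, -0.329, -0.001], [0.0, 0.003, -1.0]]
wrist_force: [5.9, 0.6, -12.2]
opening: 0.112
finger_force: 39.3
```

```bash
python3 - <<'E'
from h import *
s=telemetry.state();print(s['tcp_pos'],s['wrist_force'],s['finger_force'],s['opening'])
t=np.array(s['tcp_pos']); d=(t[:2]-O)@cx; print('lid angle',np.arctan2(t[2]+.019-.071,.09-d)-.018)
S=snap('side'); p,u,v=pts(S,blue(S)); k=(np.linalg.norm(p[:,:2]-t[:2],axis=1)<.07)&(p[:,2]>.15)
q=p[k]; x=np.median((q[:,:2]-O)@cx); z=np.median(q[:,2]); print(k.sum(),x,z,'angle cam',np.arctan2(z-.071,.09-x))
T=snap('top')
im=np.hstack([cv2.resize(T['pixels'][120:300,220:480],(400,277)),cv2.resize(S['pixels'][60:270,220:480],(343,277))]); cv2.imwrite('pics/c3.png',im[:,:,::-1])
E
```

```text
[ 0.56760777 -0.11566827  0.24929192] [  5.92071018   0.63127207 -12.2183287 ] 39.303553104400635 0.11200905977206022
lid angle 1.0393047203330048
96 -0.02592473096469921 0.2687773720354753 angle cam 1.0406322167455389
```

View pics/c3.png

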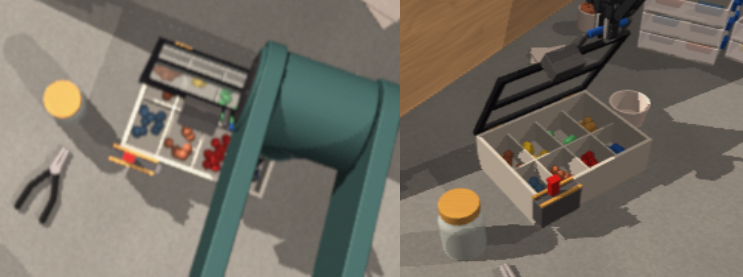

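The lid stands at about 1.04 rad, held by its handle at about (600,35) in the side view. The jar, dish and pliers are in place, so I'm handing in.

```bash
python3 -c "
from h import *
print(workorder.close_job())"
```

```text
the job is handed in; nothing more can be done
None
```

I tugged the lid by its handle and found the catch holding it, slid the catch to its stop, and handed in with the gripper holding the lid open at about 1.04 rad (60°); the jar, dish and pliers look unmoved in the camera views.

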